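# Pack the sanding-block case and slide its cover shut

## Robot

A 7-joint arm with a two-finger parallel gripper is mounted at the origin on the work surface. World frame = base frame: x ahead of the robot, y to its left, z up, the work surface at z = 0. Lengths are in m, angles in rad, forces in N, time in s.
With the tool pointing down it reaches from about 0.35 to 0.9 m from the base axis. Payload 8.1 kg.
Tool frame: the origin (TCP) lies midway between the tips of the shut fingers; the grasp point (between the pads) lies arm.tcp_to_grasp behind it (arm.tcp_to_grasp is the distance from the TCP to the grasp point, in m); z points along the fingers, y is the line along which they close (so a half turn about z gives the same grasp; the last joint's range is limited). The gripper opens to 92 mm and grips with 3 to 60 N. Pads are 19 mm wide; open, the fingers measure 130 mm over their backs; the gripper's body (75 mm by 190 mm) begins 47 mm behind the grasp point.
Start: joints at [1.174, 0.434, 0.025, 1.573, -0.012, 1.134, -0.075], TCP at [0.181, -0.598, 0.227] pointing down, gripper open.
Joint ranges: [-2.62, 2.62], [-0.44, 2.09], [-1.27, 1.32], [0.08, 2.57], [-1.32, 4.46], [0.12, 2], [-2.74, 2.74]. Speed limits (rad/s): [2.22, 2.22, 3.01, 3.01, 3.14, 3.14, 3.14].

## Interface

Orientations are given as a rotation vector (axis times angle).
In Python, from cell import observe, get_image, arm gives the robot as it stands. The module is installed in compiled form; this text tells all that it offers.
- The arm moves only by the tool drive_tool, never from a script. Its argument "steps" is a list of rows, each a list of 5 numbers: the closure, from 0 (fully open) to 1 (shut), then the shift along the world's x, y, z in mm, then the turn about the world's z in rad. In form: [[hand, x, y, z, roll], ...]. A call has 1 to 20 rows; each row shifts and turns the commanded pose from where the row before left it; what a row does not reach is not made up. A row lasts 1/12 s, in which the tool goes at most 41.7 mm and 7.16 degrees, less where a joint would pass 70% of its speed; a pose out of reach is approached as far as the arm can. A call with a gripper value outside its range is refused whole. The fingers move at their own pace and stop on an object; "grip_force" is the grip in N (left out, the last holds). Time passes only in rows, so rows that do not move let the fingers close. It gives the time, the measured TCP pose, the force, the opening and the grip force at its end, in the units of the state.
- observe(): the state, without advancing time (a new reading comes with each control period).
- get_image(name): name is "side" or "top" or "wrist"; returns a dict with "image" (400x640x3 uint8, red, green, blue), "vfov" (degrees; the focal length in pixels is half the picture's height over the tangent of half this angle, whatever the lens; pixels are square), "cx", "cy" (the principal point, pixels), "k1" (the pictures are not rectified: a ray, as slopes to the right and down, at radius r is drawn at 1 + k1 r^2 times it, then the intrinsics apply), "xyz" and "attitude" of the camera in the world. Camera axes: x right, y down, z forward; pixel columns grow to the right and rows downward; lengths in m; the calibration is good to about 2 mm. A picture is of the moment at which its call begins. There is no depth.
- arm.sign_off(): hands the job in; it is judged then, once.
The state is a dict: "clock": time; "joints": joint angles; "dq": joint speeds; "joint_efforts": joint torques, N m; "position": TCP position; "ee_rot": TCP orientation; "force": force on the tool from outside, world axes, zero at the start; "ft_torque": the same for the moment, N m; "width": opening from 0.0 (shut) to 1.0 (fully open); "gripper_force": force on a finger pad.
Only numpy, scipy, OpenCV 4.12 (cv2) and the standard library are available. Lean on these libraries where they do the work, as an engineer would, in place of code of your own. Each camera call takes 0.05 s, during which the arm holds its last target. There are 200 camera calls.

## Task

Pack the two ridged sanding blocks into the two empty bays of the wooden case, flat and each in the bay that is deep enough for it, so that nothing stands above the rim; set them down rather than drop them. Then slide the cover fully home over the bays: it sweeps across the rim as the check, so do not force it against a block. Leave the block already packed in its bay and do not disturb the screwdriver, brush, wood offcut and tape roll lying around.

Things in the scene. Friction and masses are not known exactly. Their poses are not given: they have to be found in the camera images.
- case: Low wooden case fixed to the bench, 94 mm across (x), 417 mm long (y). Origin on the bench, on its centre line between its two halves. Its -y half (y -202 to 0 mm) has three open bays centred at x = 0, y = -166, -101, -36 mm, each 78 (x) x 58 mm (y), 7 mm partitions, floor 8 mm above the bench. Its +y half (to 215 mm) is a closed deck where the cover is parked. Side rails (tops 73 mm up) hold the cover.
- rim (a point): Point at the rim (top of walls and partitions, 62 mm above the bench) over the centre of the middle bay; axes those of the case. The rails leave the bays' 78 mm opening clear. One bay has a cork mat, one a plywood spacer board, one is already packed with a plain block, in an order that varies.
- cover (a joint): Position in m of the sliding cover along the case's +y: 0 = fully home over the three bays (end stop), about 0.20 to 0.215 = parked over the deck (end stop at 0.215). Friction about 1.5 N plus light damping; no spring, it stays where it is left.
- cover_mid (a point): Plywood cover 86 (x) x 198 (y) x 6 mm held in the case's rails; this point is its middle, 64 mm above the bench; axes those of the case. Its underside passes 1 mm above the rim. On its middle stands the pull, a dark wooden ridge 50 mm along x, 14 mm thick along y, from the cover's top (69 mm above the bench) up to 89 mm.
- pull (a point): Middle of the top face of the cover's pull, 89 mm above the bench; axes those of the case. It can be pinched from above, fingers closing along the case's y.
- thick: Tall sanding block: cork sole, wooden base 70 (x) x 50 (y) x 26 mm, on it a central grip ridge 14 mm thick (x), 50 mm long (y), 20 mm high; 46 mm tall in all, about 0.14 kg. Origin at the centre of its underside, z up. Pinch the ridge from above, fingers closing along its x. It fits a bay with its x along the case's x, either way round.
- thick_top (a point): Middle of the top of the tall block's ridge, 46 mm above its underside.
- thin: The low sanding block: the same as the tall one but with a base only 8 mm thick; 28 mm tall in all, same 70 x 50 mm footprint and same ridge (14 mm thick, 50 mm long, 20 mm high), about 0.08 kg. Origin at the centre of its underside, z up.
- thin_top (a point): Middle of the top of the low block's ridge, 28 mm above its underside.
- liner: Cork mat 77 x 57 x 3 mm fixed on the floor of the deep empty bay; origin at the centre of its underside, which is the centre of that bay, 8 mm above the bench. Axes those of the case. The free depth from mat to rim is 51 mm.
- spacer: Plywood spacer board 77 x 57 x 21 mm fixed on the floor of the shallow empty bay; origin at the centre of its underside, which is the centre of that bay, 8 mm above the bench. Axes those of the case. The free depth from board to rim is 33 mm.
- packed: Plain wooden block 71 x 52 x 46 mm already lying in its bay; origin at the centre of its underside. Leave it there.
- screwdriver: Screwdriver lying on the bench nearest the robot, about 200 mm long; a bystander to be left alone.
- brush: Brush lying to the right of the case; a bystander to be left alone.
- offcut: Flat wooden offcut 60 x 140 x 18 mm lying to the left of the case; a bystander to be left alone.
- tape: Roll of masking tape, 90 mm across, 24 mm high, lying flat to the left of the case; a bystander to be left alone.
Not all that is in view belongs to the job. What is shaped like the packed but purple is not meant. What is shaped like the thin but black or green is not meant.

How it is judged:
On the way:
1. both sanding blocks lie flat and released in their proper bays, below the rim, with the cover still open (horizontal distance between thick and liner below 0.009 m and z of thick in the frame of liner between 0 and 0.006 m and angle between each of thick, thin's own z axis and vertical below 0.06 rad and z of each of thick_top, thin_top in the frame of rim below 0 m and horizontal distance between thin and spacer below 0.009 m and z of thin in the frame of spacer between 0.018 and 0.024 m and contact force between the fingers and thick below 0.1 N and contact force between the fingers and thin below 0.1 N and value of joint cover above 0.15 m), for 0.2 s.
At the end, for the whole second after the job is handed in: Tall block on the cork mat, low block on the spacer board (within 9 mm of bay centre, 3 mm of fully down, tilt under 0.06 rad, tops below the rim), packed block still down in its bay (moved under 20 mm), all released and at rest, cover within 5 mm of fully home (horizontal distance between thick and liner below 0.009 m and z of thick in the frame of liner between 0 and 0.006 m and angle between each of thick, thin's own z axis and vertical below 0.06 rad and z of each of thick_top, thin_top in the frame of rim below 0 m and horizontal distance between thin and spacer below 0.009 m and z of thin in the frame of spacer between 0.018 and 0.024 m and contact force between the fingers and thick below 0.1 N and contact force between the fingers and thin below 0.1 N and linear speed of each of thick, thin, packed below 0.02 m/s and value of joint cover below 0.005 m and z of packed in the frame of rim below -0.045 m and distance of packed from where it was at the start of the episode below 0.02 m); the robot touches nothing.
It fails at once if the cover is forced against a block (more than 10 N) (contact force between cover and thick above 10 N or contact force between cover and thin above 10 N or contact force between cover and packed above 10 N).
It fails at once if a sanding block is dropped (it falls free faster than 0.7 m/s, a drop of some 25 mm) ((linear speed of thick above 0.7 m/s and contact force between the fingers and thick below 0.05 N) or (linear speed of thin above 0.7 m/s and contact force between the fingers and thin below 0.05 N)).
It fails at once if the block already packed is moved more than 20 mm (distance of packed from where it was at the start of the episode above 0.02 m).
It fails at once if the screwdriver, brush, offcut or tape roll is moved more than 30 mm (distance of any of screwdriver, brush, offcut, tape from where it was at the start of the episode above 0.03 m).
It also fails if it takes over 72 s, if anything falls off the work surface, if the arm or the gripper's body presses on something with over 40 N, if the wrist force passes 120 N, or if a joint passes its speed limit or range.

## Working session

There is one attempt and no reset: what is moved stays moved. The work goes in short steps, Python scripts to look and compute and a tool call to move; the robot and the scene stay as the last step left them, time stands still between calls to the robot, and variables do not carry over. Pictures are saved under pics/ and viewed, at most 10 in all, crops included, and the job is handed in when it is done.

Besides the shell and the picture viewer there is one more tool, called after "Request:" in YAML: its name, and indented under it one key for each argument. drive_tool: Moves the arm, as the interface text tells. Its arguments: {"type":"object","properties":{"steps":{"type":"array"},"grip_force":{"type":"number"}},"required":["steps"]}

```bash
mkdir -p pics; cat > h.py <<'E'
import numpy as np, cv2
from scipy.spatial.transform import Rotation as R
from cell import observe, get_image, arm
def snap(n,f):
    d=get_image(n); cv2.imwrite(f'pics/{f}.png',d['image'][:,:,::-1]); 
    np.save(f'pics/{f}.npy',d,allow_pickle=True); return d
def load(f): return np.load(f'pics/{f}.npy',allow_pickle=True).item()
def rot(d):
    a=np.array(d['attitude'],float)
    return a if a.shape==(3,3) else R.from_rotvec(a).as_matrix()
def K(d):
    f=d['image'].shape[0]/2/np.tan(np.radians(d['vfov'])/2)
    return np.array([[f,0,d['cx']],[0,f,d['cy']],[0,0,1]])
def ray(d,p):
    u=cv2.undistortPoints(np.array(p,float).reshape(-1,1,2),K(d),np.array([d['k1'],0,0,0,0.]))[:,0]
    return np.c_[u,np.ones(len(u))]@rot(d).T
def onplane(d,p,z):
    r=ray(d,p); c=np.array(d['xyz']); return c+r*((z-c[2])/r[:,2])[:,None]
def proj(d,P):
    rv=cv2.Rodrigues(rot(d).T)[0]; t=-rot(d).T@np.array(d['xyz'])
    return cv2.projectPoints(np.array(P,float).reshape(-1,1,3),rv,t,K(d),np.array([d['k1'],0,0,0,0.]))[0][:,0]
def tri(d1,p1,d2,p2):
    c1,c2=np.array(d1['xyz']),np.array(d2['xyz']);a,b=ray(d1,[p1])[0],ray(d2,[p2])[0]
    s=np.linalg.lstsq(np.c_[a,-b],c2-c1,rcond=None)[0]
    q1,q2=c1+a*s[0],c2+b*s[1]; return (q1+q2)/2,np.linalg.norm(q1-q2)
E
python3 - <<'E'
from h import *
for n in('top','side'):
    d=snap(n,n+'0'); print(n,d['xyz'],d['attitude'],d['vfov'],d['k1'],d['cx'],d['cy'])
s=observe(); print(s['position'],s['ee_rot'],s['width'],arm.tcp_to_grasp)
E
```

```text
top [0.41219501 0.00874735 1.03925998] [-2.16925039  2.16815845 -0.13607526] 56.072311807258224 0.019930747328986323 319.73211799247804 198.12461421381556
side [0.19064298 0.69040959 0.90716076] [-0.57135076  2.73048809 -1.04725451] 51.6019715027617 0.03689732965654424 325.56486185379816 203.5394448274897
[ 0.1808226  -0.59778181  0.22602058] [-3.10638451e+00 -4.59547236e-01  4.96889482e-04] 1.000623373501185 0.0188
```

View pics/top0.png

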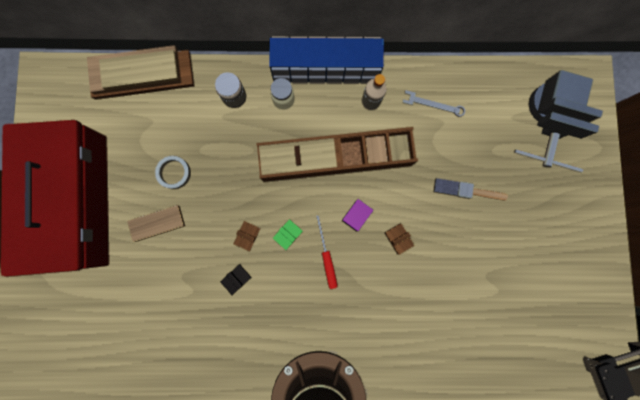

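View pics/side0.png

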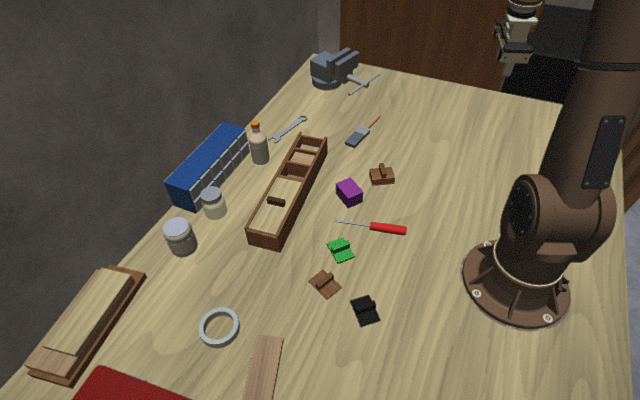

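The top view shows the cover (297,155), with bays at about (350,152), (376,149) and (401,146). Brown ridged blocks are at top (247,236) / side (325,283) and top (399,238) / side (382,175). The green (288,235) and black (236,279) blocks and the purple one (358,215) are excluded by colour. An enlarged composite should tell tall from low and show what is in each bay.

```bash
python3 - <<'E'
from h import *
t=cv2.imread('pics/top0.png');s=cv2.imread('pics/side0.png')
def c(i,x,y,w,h): return cv2.resize(i[y:y+h,x:x+w],(400,300),interpolation=cv2.INTER_CUBIC)
o=np.vstack([np.hstack([c(t,335,120,88,66),c(s,266,125,80,60)]),np.hstack([c(s,285,253,80,60),c(s,342,145,80,60)])])
cv2.imwrite('pics/c1.png',o)
# masks of brown blocks, in top
for n,i,boxes in(('top',t,[(225,215,45,40),(378,215,45,45)]),('side',s,[(300,262,50,45),(362,158,40,32)])):
  for x,y,w,h in boxes:
    hsv=cv2.cvtColor(i[y:y+h,x:x+w],cv2.COLOR_BGR2HSV)
    m=((hsv[...,2]<125)).astype(np.uint8)
    cs=max(cv2.findContours(m,0,2)[0],key=cv2.contourArea)
    print(n,cv2.contourArea(cs),[np.round(np.add(p,(x,y)),1).tolist() for p in cv2.boxPoints(cv2.minAreaRect(cs))])
E
```

```text
top 461.5 [[230.9, 243.4], [241.7, 219.2], [260.7, 227.6], [249.9, 251.9]]
top 523.0 [[382.8, 232.3], [401.8, 220.9], [415.8, 244.3], [396.8, 255.7]]
side 472.0 [[307.9, 280.9], [326.1, 266.3], [342.5, 286.8], [324.3, 301.4]]
side 336.0 [[366.7, 166.8], [389.0, 160.4], [395.2, 182.4], [372.9, 188.7]]
```

View pics/c1.png

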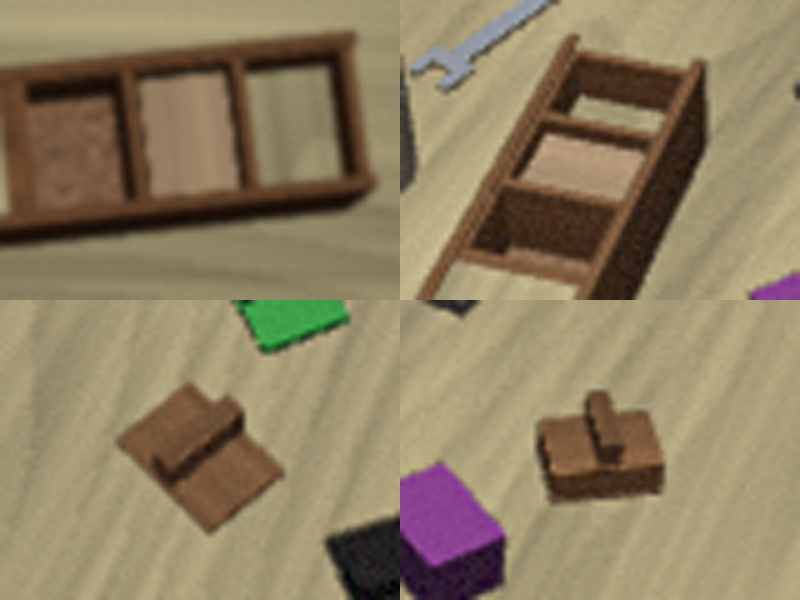

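Tall block: top (399,238) / side (382,175), thick base visible. Low block: top (247,236) / side (325,283), thin base. Both are brown, so neither is an excluded colour. The cork bay is next to the cover, the packed block is in the middle, and the spacer bay is at the -y end (pale board, raised).

```bash
python3 - <<'E'
from h import *
d=load('top0')
for nm,b,z in(('low',[[230.9,243.4],[241.7,219.2],[260.7,227.6],[249.9,251.9]],.008),('tall',[[382.8,232.3],[401.8,220.9],[415.8,244.3],[396.8,255.7]],.026)):
    P=onplane(d,b,z)[:,:2]; print(nm,P.mean(0).round(4))
    for i in(0,1): v=P[i+1]-P[i]; print(np.linalg.norm(v).round(4),np.degrees(np.arctan2(v[1],v[0])).round(1))
# case: outer corners at rail top by eye in crop (scale 88/400)
def cr(x,y): return [335+x*.22,120+y*.22]
P=onplane(d,[cr(350,38),cr(370,185)],.073); print(P.round(4))
hsv=cv2.cvtColor(d['image'],cv2.COLOR_RGB2HSV); x,y=250,118
m=(hsv[y:190,x:425,2]<115).astype(np.uint8)
c=max(cv2.findContours(m,0,2)[0],key=cv2.contourArea); c=c+np.array([x,y])
for z in(.06,.073):
    P=onplane(d,c.reshape(-1,2),z)[:,:2]; r=cv2.minAreaRect((P*1000).astype(np.float32)); print(r)
s=observe(); w=snap('wrist','w0'); r=R.from_rotvec(s['ee_rot']).as_matrix()
print('cam in tool',r.T@(np.array(w['xyz'])-s['position']),(r.T@rot(w)).round(2),w['vfov']); print(r.round(3))
E
```

```text
low [0.4269 0.1977]
0.0713 -22.8
0.0571 -113.7
tall [ 0.4193 -0.2172]
0.0604 -59.4
0.0723 -150.2
[[ 0.7084 -0.2473  0.073 ]
 [ 0.6213 -0.2566  0.073 ]]
((641.331298828125, -48.08967590332031), (110.50885009765625, 421.9271545410156), 6.516117095947266)
((638.2893676757812, -47.335174560546875), (109.04183959960938, 416.325927734375), 6.516110420227051)
cam in tool [ 0.06923664  0.00057786 -0.1581575 ] [[ 0.   -0.97 -0.26]
 [ 1.   -0.    0.  ]
 [-0.   -0.26  0.97]] 64.67005553140802
[[ 0.957  0.29  -0.001]
 [ 0.29  -0.957  0.001]
 [-0.    -0.001 -1.   ]]
```

Request:
drive_tool:
  steps:
    - [0.3,17,27,0,-0.096]
    - [0.3,17,27,0,-0.096]
    - [0.3,17,27,0,-0.096]
    - [0.3,17,27,0,-0.096]
    - [0.3,17,27,0,-0.096]
    - [0.3,17,27,0,-0.096]
    - [0.3,17,27,0,-0.096]
    - [0.3,17,27,0,-0.096]
    - [0.3,17,27,0,-0.096]
    - [0.3,17,27,0,-0.096]
    - [0.3,17,27,-10,-0.096]
    - [0.3,17,27,-20,-0.096]
    - [0.3,17,27,-20,-0.096]
    - [0.3,17,30,-20,-0.096]
    - [0.3,0,0,0,0]
    - [0.3,0,0,0,0]

```text
clock: 1.48
position: [0.4191, -0.2149, 0.1556]
ee_rot: [2.722, -1.568, -0.004]
force: [-0.7, -1.1, 0.8]
width: 0.698
gripper_force: 0.0
```

```bash
python3 - <<'E'
from h import *
s=observe(); print(s['position'],s['joints'].round(2) if hasattr(s['joints'],'round') else s['joints'],s['width']); r=R.from_rotvec(s['ee_rot']).as_matrix(); print(np.degrees(np.arctan2(r[1,1],r[0,1])))
snap('wrist','w1')
E
```

```text
[ 0.41906441 -0.21494098  0.15563117] [ 0.34  0.27  0.03  2.03 -0.01  0.85 -2.25] 0.6983330459181362
-149.8909221403295
```

View pics/w1.png

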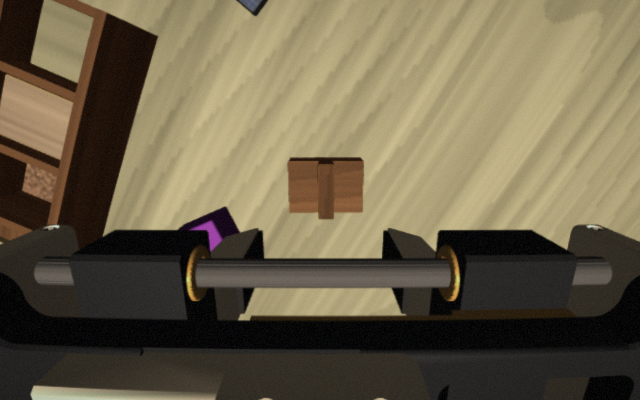

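Wrist view: tall block with base corners (289,158)-(363,212) and ridge top from about (326,164) to (326,219). Joint 7 would run out at the case from this side, so I'll turn half round; that also gives the second view.

Request:
drive_tool:
  steps:
    - [0.3,0,0,0,0.123]
    - [0.3,0,0,0,0.123]
    - [0.3,0,0,0,0.123]
    - [0.3,0,0,0,0.123]
    - [0.3,0,0,0,0.123]
    - [0.3,0,0,0,0.123]
    - [0.3,0,0,0,0.123]
    - [0.3,0,0,0,0.123]
    - [0.3,0,0,0,0.123]
    - [0.3,0,0,0,0.123]
    - [0.3,0,0,0,0.123]
    - [0.3,0,0,0,0.123]
    - [0.3,0,0,0,0.123]
    - [0.3,0,0,0,0.123]
    - [0.3,0,0,0,0.123]
    - [0.3,0,0,0,0.123]
    - [0.3,0,0,0,0.123]
    - [0.3,0,0,0,0.123]
    - [0.3,0,0,0,0.123]
    - [0.3,0,0,0,0.123]

```text
clock: 3.2
position: [0.4184, -0.2194, 0.1575]
ee_rot: [2.387, 2.04, -0.001]
force: [-0.0, -0.2, 0.5]
width: 0.702
gripper_force: 0.0
```

Request:
drive_tool:
  steps:
    - [0.5,0,0,0,0.123]
    - [0.5,0,0,0,0.123]
    - [0.5,0,0,0,0.123]
    - [0.5,0,0,0,0.123]
    - [0.5,0,0,0,0.123]
    - [0.5,0,0,0,0.066]
    - [0.5,0,0,0,0]
    - [0.5,0,0,0,0]

```text
clock: 3.87
position: [0.4185, -0.2189, 0.1572]
ee_rot: [1.581, 2.714, -0.001]
force: [-0.0, -0.6, -0.9]
width: 0.5
gripper_force: 0.0
```

```bash
python3 - <<'E'
from h import *
s=observe(); print(s['position'],np.round(s['joints'],2),s['width']); r=R.from_rotvec(s['ee_rot']).as_matrix(); print(np.degrees(np.arctan2(r[1,1],r[0,1])))
snap('wrist','w2')
a=[cv2.resize(cv2.imread(f'pics/{n}.png')[140:240,270:390],(480,400),interpolation=cv2.INTER_CUBIC)[:,:400] for n in('w1','w2')]
cv2.imwrite('pics/c2.png',np.hstack(a))
E
```

```text
[ 0.41851499 -0.21887723  0.15719485] [ 0.85  0.33 -0.6   1.99  0.24  0.89  0.64] 0.5003704656901746
29.543289303862203
```

View pics/c2.png

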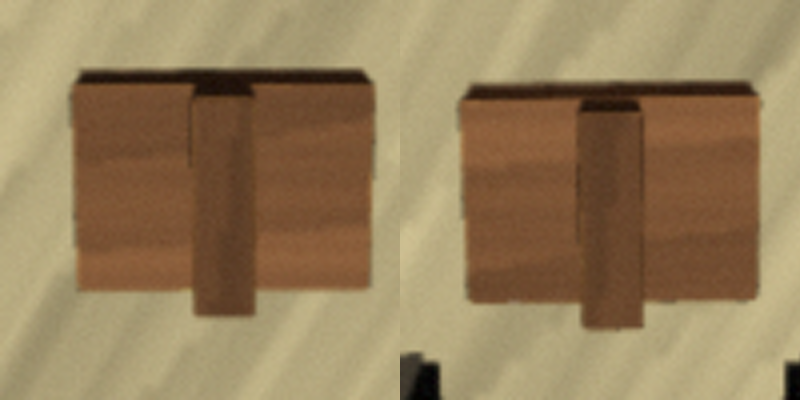

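```bash
python3 - <<'E'
from h import *
a,b=load('w1'),load('w2'); f=lambda x,y:[270+x/4,140+y/4]
A=[f(193,96),f(255,96),f(255,316),f(194,316)]
B=[f(243,327),f(182,327),f(180,111),f(241,111)]
T=[tri(a,p,b,q) for p,q in zip(A,B)]
for t in T: print(t[0].round(4),t[1].round(4))
P=np.array([t[0] for t in T]); print('top mid',P.mean(0).round(4)); v=P[2]+P[3]-P[0]-P[1]; print('ridge dir',np.degrees(np.arctan2(v[1],v[0])))
s=observe(); print((P.mean(0)-s['position'])*1000)
# case from top view: bay opening outlines & side check
E
```

```text
[ 0.4374 -0.2375  0.0452] 0.001
[ 0.4257 -0.2442  0.0448] 0.0005
[ 0.4009 -0.2015  0.0456] 0.0013
[ 0.4125 -0.1949  0.0458] 0.0008
top mid [ 0.4192 -0.2195  0.0453]
ridge dir 120.23040178796296
[   0.54962026   -1.00467928 -111.77968108]
```

Ridge top measured at (419.2, -219.5, 45.3) mm, which matches the tall block's 46 mm. Descend and grip.

Request:
drive_tool:
  steps:
    - [0.5,0.5,-1,-20,0.012]
    - [0.5,0,0,-25,0]
    - [0.5,0,0,-25,0]
    - [0.5,0,0,-20,0]
    - [0.5,0,0,-15,0]
    - [0.5,0,0,-12,0]
    - [0.5,0,0,-8,0]
    - [0.5,0,0,-3,0]
    - [0.5,0,0,0,0]
    - [0.5,0,0,0,0]
    - [0.8,0,0,0,0]
    - [0.95,0,0,0,0]
    - [1,0,0,0,0]
    - [1,0,0,0,0]
    - [1,0,0,0,0]
    - [1,0,0,0,0]
  grip_force: 20

```text
clock: 5.25
position: [0.4195, -0.2184, 0.0289]
ee_rot: [1.56, 2.727, -0.0]
force: [-1.1, 0.0, 2.5]
width: 0.151
gripper_force: 20.0
```

Request:
drive_tool:
  steps:
    - [1,0,0,10,0]
    - [1,0,0,30,0]
    - [1,0,0,30,0]
    - [1,0,0,30,0]
    - [1,10,0,30,0]
    - [1,25,0,0,-0.052]
    - [1,30,0,0,-0.052]
    - [1,30,0,0,-0.052]
    - [1,30,0,0,-0.052]
    - [1,30,0,0,-0.052]
    - [1,30,0,0,-0.052]
    - [1,30,0,0,-0.052]
    - [1,25,0,0,-0.05]
    - [1,0,0,0,0]
    - [1,0,0,0,0]

```text
clock: 6.5
position: [0.66, -0.2171, 0.1585]
ee_rot: [-2.084, -2.349, -0.001]
force: [-0.7, 0.9, -1.3]
width: 0.155
gripper_force: 20.0
```

```bash
python3 - <<'E'
from h import *
s=observe(); print(s['position'],np.round(s['joints'],2),s['width']); r=R.from_rotvec(s['ee_rot']).as_matrix(); print(np.degrees(np.arctan2(r[1,1],r[0,1])))
snap('wrist','w3')
E
```

```text
[ 0.66004726 -0.21714755  0.15851982] [ 0.51  0.65 -0.45  1.43  0.29  1.13  0.14] 0.15508909859790349
6.853178066607924
```

Request:
drive_tool:
  steps:
    - [1,-3,25,0,0]
    - [1,-3,25,0,0]
    - [1,0,0,0,0]
    - [1,0,0,0,0]

```text
clock: 6.88
position: [0.6524, -0.1663, 0.1595]
ee_rot: [-2.082, -2.352, -0.0]
force: [-0.7, -0.7, -1.5]
width: 0.153
gripper_force: 20.0
```

```bash
python3 - <<'E'
from h import *
s=observe(); print(s['position'],np.round(s['joints'],2),s['width'])
snap('wrist','w4')
a=[cv2.imread(f'pics/{n}.png')[0:300,120:520] for n in('w3','w4')]
cv2.imwrite('pics/c3.png',np.hstack(a))
E
```

```text
[ 0.65235167 -0.16632229  0.15951749] [ 0.45  0.61 -0.46  1.49  0.29  1.1   0.06] 0.15298166431308022
```

View pics/c3.png

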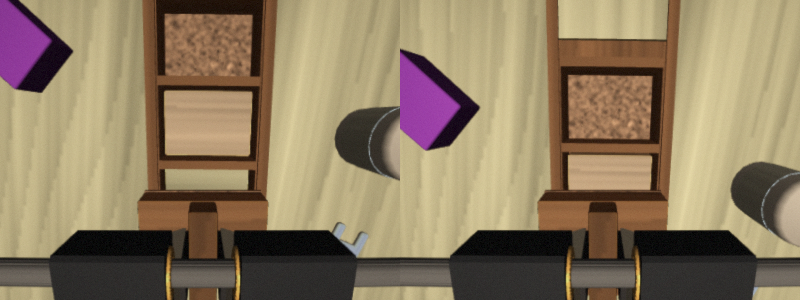

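Crops of two wrist views: cork bay at w3 about (328,45) and w4 about (327,107); the cork/packed partition is at rows 76-87 in w3 and 143-153 in w4; the held block is at the bottom.

```bash
python3 - <<'E'
from h import *
def edges(p,off,th):
    g=np.gradient(cv2.GaussianBlur(p.reshape(1,-1),(5,1),0).ravel()); 
    return [(off+i,round(float(g[i]),1)) for i in range(1,len(g)-1) if abs(g[i])>th and abs(g[i])>=abs(g[i-1]) and abs(g[i])>abs(g[i+1])]
for n,rs in(('w3',[(20,70),(100,150)]),('w4',[(80,130)])):
    v=cv2.cvtColor(load(n)['image'],cv2.COLOR_RGB2GRAY).astype(np.float32)
    print(n,'rows',edges(v[0:195,310:350].mean(1),0,5))
    for a,b in rs:
        for c in(a,b): print(n,'cols@',c,edges(v[c-4:c+5,250:410].mean(0),250,5))
E
```

```text
w3 rows [(14, 26.4), (75, -6.5), (85, -20.7), (90, 35.8), (155, -36.8), (160, 18.4), (169, 20.4), (189, -23.6)]
w3 cols@ 20 [(263, -13.3), (276, -14.4), (284, 29.1), (291, -6.7), (297, 7.2), (322, -6.8), (372, -27.9), (382, 14.7), (385, 8.5), (396, 19.4)]
w3 cols@ 70 [(264, -12.9), (277, -12.8), (285, 25.3), (346, 5.9), (351, -7.3), (361, 6.0), (370, -26.4), (380, 13.4), (393, 23.7)]
w3 cols@ 100 [(265, -17.9), (278, -12.9), (284, 39.7), (372, -39.5), (378, 15.3), (392, 24.5)]
w3 cols@ 150 [(266, -17.9), (279, -15.2), (285, 38.4), (370, -41.6), (375, 15.8), (379, 7.2), (389, 26.0)]
w4 rows [(38, -36.3), (66, -21.1), (75, 29.7), (138, -24.3), (143, 19.2), (151, -10.1), (155, 29.1), (189, -31.6)]
w4 cols@ 80 [(268, -13.6), (281, -15.2), (288, 30.8), (294, -6.9), (300, 7.9), (324, -7.9), (372, -29.4), (382, 17.2), (385, 7.7), (396, 19.2)]
w4 cols@ 130 [(269, -13.3), (281, -14.5), (288, 26.6), (329, -6.3), (339, 5.3), (356, -5.5), (361, 5.5), (370, -28.7), (379, 16.8), (383, 9.0), (392, 26.3)]
```

```bash
python3 - <<'E'
from h import *
a,b=load('w3'),load('w4')
for p,q in(((331,75.5),(331,143)),((331,85),(331,151)),((331,159.5),None)):
    if q: t=tri(a,p,b,q); print('tri',t[0].round(4),t[1].round(4))
# height: match of rows using line direction: solve z where both views give same along-case coordinate
th=np.radians(6.5); 
for nm,r3,r4 in(('corkside',75.5,143),('packedside',85,151)):
    for z in(.055,.062,.068):
        P=onplane(a,[(328,r3)],z)[0];Q=onplane(b,[(328,r4)],z)[0]; e=np.array([-np.sin(th),np.cos(th)]); print(nm,z,(P[:2]@e).round(4),(Q[:2]@e).round(4))
# centreline
for d,rows in((a,[(20,276,382),(70,277,380),(100,278,378.5),(150,279,375.5)]),(b,[(80,281,382.5),(130,281,380)])):
  for r,l,rr in rows:
    P=onplane(d,[(l,r),(rr,r)],.066)[:,:2]; print('inner',P.mean(0).round(4),np.linalg.norm(P[0]-P[1]).round(4))
  for r,l,rr in ([(20,263,396),(100,265,392),(150,266,389)] if d is a else [(80,268,396),(130,269,392.5)]):
    P=onplane(d,[(l,r),(rr,r)],.073)[:,:2]; print('outer',P.mean(0).round(4),np.linalg.norm(P[0]-P[1]).round(4))
E
```

```text
tri [ 0.6548 -0.1193  0.0609] 0.0013
tri [ 0.6557 -0.1259  0.0583] 0.0013
corkside 0.055 -0.192 -0.1932
corkside 0.062 -0.1928 -0.1926
corkside 0.068 -0.1935 -0.1921
packedside 0.055 -0.1991 -0.1997
packedside 0.062 -0.1997 -0.199
packedside 0.068 -0.2002 -0.1983
inner [ 0.6492 -0.0819] 0.0767
inner [ 0.6531 -0.1161] 0.0769
inner [ 0.6555 -0.1375] 0.0766
inner [ 0.6594 -0.1753] 0.0763
outer [ 0.6496 -0.0837] 0.0936
outer [ 0.6556 -0.1378] 0.0941
outer [ 0.6594 -0.1746] 0.0946
inner [ 0.6485 -0.072 ] 0.0766
inner [ 0.6523 -0.109 ] 0.0774
outer [ 0.6486 -0.0727] 0.094
outer [ 0.6523 -0.1086] 0.0939
```

Request:
drive_tool:
  steps:
    - [1,-1,20,0,-0.011]
    - [1,-1,25,0,0]
    - [1,0,25,0,0]
    - [1,0,6,0,0]
    - [1,0,0,0,0]
    - [1,0,0,0,0]
    - [1,0,0,-20,0]
    - [1,0,0,-20,0]
    - [1,0,0,-14,0]
    - [1,0,0,0,0]
    - [1,0,0,0,0]

```text
clock: 7.85
position: [0.6508, -0.0946, 0.1042]
ee_rot: [-2.102, -2.334, 0.003]
force: [-0.1, -0.7, -1.3]
width: 0.149
gripper_force: 20.0
```

```bash
python3 - <<'E'
from h import *
s=observe(); print(s['position']); r=R.from_rotvec(s['ee_rot']).as_matrix(); print(np.degrees(np.arctan2(r[1,1],r[0,1])))
d=snap('wrist','w5'); t=snap('top','t5')
i=cv2.resize(d['image'][120:320,220:440,::-1],(440,400),interpolation=cv2.INTER_CUBIC)
j=cv2.resize(t['image'][120:190,330:420,::-1],(360,280),interpolation=cv2.INTER_CUBIC)
cv2.imwrite('pics/c4.png',np.hstack([i,cv2.copyMakeBorder(j,0,120,0,0,0)]))
E
```

```text
[ 0.65084836 -0.09462042  0.10418417]
5.98741757872931
```

View pics/c4.png

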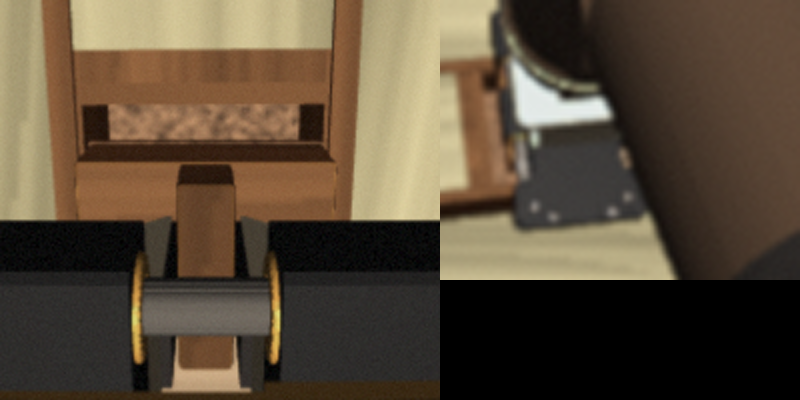

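```bash
python3 - <<'E'
from h import *
d=load('w5'); f=lambda x,y:[220+x/2,120+y/2]
print('bay +y edge',onplane(d,[f(83,104),f(327,104)],.062).round(4))
print('block +y top edge',onplane(d,[f(77,162),f(336,162)],.101).round(4))
E
```

```text
bay +y edge [[ 0.6089 -0.066   0.062 ]
 [ 0.6869 -0.0578  0.062 ]]
block +y top edge [[ 0.6151 -0.074   0.101 ]
 [ 0.6834 -0.0669  0.101 ]]
```

Measured offset of block to bay centre: (-1, +5) mm. Correct it and lower partway.

Request:
drive_tool:
  steps:
    - [1,-1,5,0,0.003]
    - [1,0,0,0,0]
    - [1,0,0,-10,0]
    - [1,0,0,-12,0]
    - [1,0,0,-12,0]
    - [1,0,0,0,0]
    - [1,0,0,0,0]

```text
clock: 8.53
position: [0.6494, -0.0873, 0.0691]
ee_rot: [-2.094, -2.338, 0.003]
force: [-0.3, 1.0, -1.5]
width: 0.151
gripper_force: 20.0
```

Request:
drive_tool:
  steps:
    - [1,0,-2,0,0]
    - [1,0,0,-8,0]
    - [1,0,0,-8,0]
    - [1,0,0,-6,0]
    - [1,0,0,-3,0]
    - [1,0,0,-1,0]
    - [1,0,0,0,0]
    - [1,0,0,0,0]

```text
clock: 9.2
position: [0.6506, -0.0892, 0.0448]
ee_rot: [2.096, 2.34, 0.0]
force: [0.3, -0.5, -1.3]
width: 0.154
gripper_force: 20.0
```

Request:
drive_tool:
  steps:
    - [1,0,0,-2,0]
    - [1,0,0,-1,0]
    - [1,0,0,-1,0]
    - [1,0,0,0,0]
    - [1,0,0,0,0]

```text
clock: 9.62
position: [0.6504, -0.0893, 0.0407]
ee_rot: [-2.096, -2.34, 0.0]
force: [-1.1, 0.5, -0.4]
width: 0.154
gripper_force: 20.0
```

Request:
drive_tool:
  steps:
    - [1,0,0,-1,0]
    - [1,0,0,0,0]
    - [1,0,0,0,0]

```text
clock: 9.87
position: [0.6507, -0.0892, 0.04]
ee_rot: [2.096, 2.34, 0.0]
force: [-0.7, -0.0, 1.5]
width: 0.146
gripper_force: 20.0
```

Height agrees with the mat (11 mm). Release with a small opening, then rise.

Request:
drive_tool:
  steps:
    - [0.78,0,0,0,0]
    - [0.75,0,0,0,0]
    - [0.75,0,0,0,0]
    - [0.75,0,0,0,0]
    - [0.75,0,0,10,0]
    - [0.75,0,0,25,0]
    - [0.75,0,0,30,0]
    - [0.75,0,0,30,0]
    - [0.75,0,0,25,0]
    - [0.6,0,0,0,0]
    - [0.6,0,0,0,0]

```text
clock: 10.78
position: [0.6516, -0.0892, 0.1623]
ee_rot: [2.094, 2.338, 0.004]
force: [-0.1, -0.6, -0.5]
width: 0.346
gripper_force: 0.0
```

```bash
python3 - <<'E'
from h import *
s=observe(); print(s['position'],np.round(s['joints'],2),s['width'])
snap('wrist','w6')
E
```

```text
[ 0.65160471 -0.08915801  0.16227634] [ 0.35  0.59 -0.46  1.54  0.29  1.08 -0.07] 0.3464918031426755
```

View pics/w6.png

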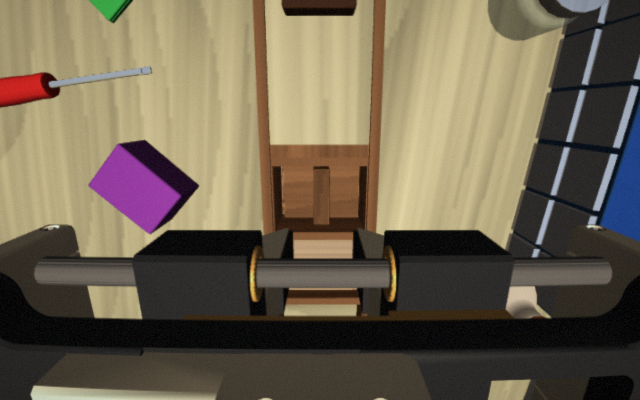

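Tall block sits level in the cork bay (ridge at (321,195)), below the rim. Next, the low block.

Request:
drive_tool:
  steps:
    - [0.5,-19,24,0,-0.042]
    - [0.5,-19,24,0,-0.042]
    - [0.5,-19,24,0,-0.042]
    - [0.5,-19,24,0,-0.042]
    - [0.5,-19,24,0,-0.042]
    - [0.5,-19,24,0,-0.042]
    - [0.5,-19,24,0,-0.042]
    - [0.5,-19,24,0,-0.042]
    - [0.5,-19,24,0,-0.042]
    - [0.5,-19,24,0,-0.042]
    - [0.5,-19,24,0,-0.042]
    - [0.5,-16,23,0,-0.042]
    - [0.5,0,0,0,0]
    - [0.5,0,0,0,0]

```text
clock: 12.0
position: [0.424, 0.1986, 0.1591]
ee_rot: [-2.61, -1.748, 0.003]
force: [0.9, -1.5, -0.7]
width: 0.5
gripper_force: 0.0
```

```bash
python3 - <<'E'
from h import *
s=observe(); print(s['position'],np.round(s['joints'],2)); snap('wrist','w7')
E
```

```text
[0.42399199 0.19862853 0.15905348] [-0.16  0.31 -0.49  2.    0.18  0.88 -1.13]
```

Request:
drive_tool:
  steps:
    - [0.5,-9,-22,0,0]
    - [0.5,-9,-22,0,0]
    - [0.5,0,0,0,0]
    - [0.5,0,0,0,0]
    - [0.5,0,0,0,0]

```text
clock: 12.47
position: [0.4082, 0.153, 0.1596]
ee_rot: [2.615, 1.741, 0.0]
force: [0.4, 0.0, 0.4]
width: 0.498
gripper_force: 0.0
```

```bash
python3 - <<'E'
from h import *
s=observe(); print(s['position']); r=R.from_rotvec(s['ee_rot']).as_matrix(); print(np.degrees(np.arctan2(r[1,1],r[0,1])))
snap('wrist','w8'); out=[]
for n in('w7','w8'):
    d=load(n); c=proj(d,[.427,.198,.02])[0]; x,y=(c-[55,50]).astype(int); print(n,x,y)
    i=cv2.imread(f'pics/{n}.png'); y=max(y,0); out.append(cv2.resize(i[y:y+100,x:x+100],(400,400),interpolation=cv2.INTER_CUBIC))
cv2.imwrite('pics/c5.png',np.hstack(out))
E
```

```text
[0.40818868 0.1530291  0.15962114]
-22.68919269153404
w7 269 137
w8 266 87
```

View pics/c5.png

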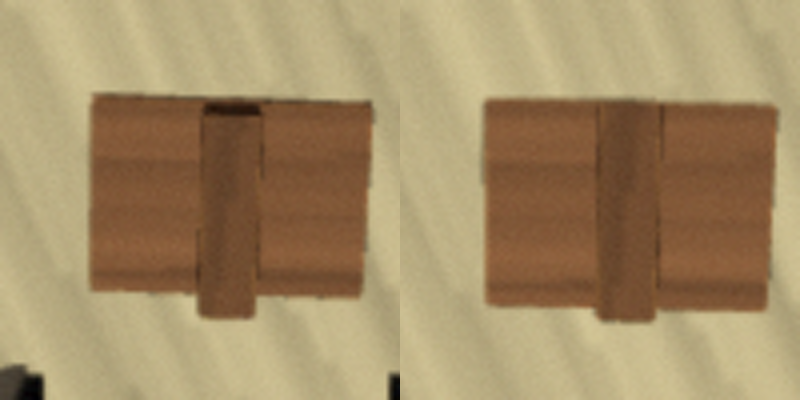

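Both crops show the low block: ridge top at w7 from about (327,166) to (326,216), and at w8 from about (324,112) to (323,167).

```bash
python3 - <<'E'
from h import *
a,b=load('w7'),load('w8'); f=lambda x,y:[269+x/4,137+y/4]; g=lambda x,y:[266+(x-400)/4,87+y/4]
A=[f(203,115),f(262,115),f(256,318),f(199,317)]; B=[g(599,101),g(660,102),g(655,321),g(597,320)]
T=[tri(a,p,b,q) for p,q in zip(A,B)]
for t in T: print(t[0].round(4),t[1].round(4))
P=np.array([t[0] for t in T]); print('top mid',P.mean(0).round(4))
for d,q in((a,A),(b,B)):
    P=onplane(d,q,.028); v=P[0]+P[1]-P[2]-P[3]; print(P.mean(0).round(4),'ridge dir',np.degrees(np.arctan2(v[1],v[0])))
E
```

```text
[0.4309 0.2206 0.027 ] 0.0002
[0.4435 0.2151 0.0253] 0.0003
[0.4237 0.1698 0.026 ] 0.0004
[0.4112 0.1754 0.0262] 0.0001
top mid [0.4273 0.1952 0.0261]
[0.4276 0.1956 0.028 ] ridge dir 66.45337423771672
[0.4273 0.1954 0.028 ] ridge dir 66.4009293818523
```

Request:
drive_tool:
  steps:
    - [0.5,10,21,0,-0.008]
    - [0.5,9,21,0,-0.008]
    - [0.5,0,0,-20,0]
    - [0.5,0,0,-25,0]
    - [0.5,0,0,-25,0]
    - [0.5,0,0,-20,0]
    - [0.5,0,0,-15,0]
    - [0.5,0,0,-8,0]
    - [0.5,0,0,0,0]
    - [0.5,0,0,0,0]

```text
clock: 13.35
position: [0.4266, 0.1962, 0.0468]
ee_rot: [-2.627, -1.723, 0.0]
force: [0.3, -0.5, 0.2]
width: 0.497
gripper_force: 0.0
```

Request:
drive_tool:
  steps:
    - [0.5,1,-1,-10,0]
    - [0.5,0,0,-12,0]
    - [0.5,0,0,-9,0]
    - [0.5,0,0,-3,0]
    - [0.5,0,0,0,0]
    - [0.5,0,0,0,0]
    - [0.8,0,0,0,0]
    - [0.95,0,0,0,0]
    - [1,0,0,0,0]
    - [1,0,0,0,0]
    - [1,0,0,0,0]

```text
clock: 14.27
position: [0.4276, 0.1948, 0.0129]
ee_rot: [2.627, 1.722, 0.001]
force: [-1.4, 1.1, -0.2]
width: 0.185
gripper_force: 0.1
```

Request:
drive_tool:
  steps:
    - [1,0,0,0,0]
    - [1,0,0,0,0]

```text
clock: 14.43
position: [0.4275, 0.1948, 0.0129]
ee_rot: [2.627, 1.723, 0.0]
force: [0.2, -1.0, 2.6]
width: 0.148
gripper_force: 20.0
```

Request:
drive_tool:
  steps:
    - [1,0,0,10,0]
    - [1,0,0,30,0]
    - [1,0,0,35,0]
    - [1,0,0,35,0]
    - [1,10,-18,37,0.037]
    - [1,17,-30,0,0.037]
    - [1,17,-30,0,0.037]
    - [1,17,-30,0,0.037]
    - [1,17,-30,0,0.037]
    - [1,17,-30,0,0.037]
    - [1,17,-30,0,0.037]
    - [1,17,-30,0,0.037]
    - [1,17,-30,0,0.037]
    - [1,17,-30,0,0.037]
    - [1,17,-30,0,0.037]
    - [1,17,-30,0,0.037]
    - [1,17,-30,0,0.037]
    - [1,17,-30,0,0.037]
    - [1,15,-20,0,0.037]
    - [1,7,-17,0,0]

```text
clock: 16.1
position: [0.6809, -0.2527, 0.1592]
ee_rot: [-2.054, -2.377, -0.0]
force: [-0.6, -0.4, -1.4]
width: 0.153
gripper_force: 20.0
```

Request:
drive_tool:
  steps:
    - [1,0,0,0,0]
    - [1,0,0,0,0]
    - [1,0,0,0,0]

```text
clock: 16.35
position: [0.6799, -0.2487, 0.1594]
ee_rot: [-2.053, -2.376, -0.001]
force: [-0.3, 1.0, -0.6]
width: 0.148
gripper_force: 20.0
```

Request:
drive_tool:
  steps:
    - [1,-8,14,0,-0.018]
    - [1,-8,14,0,-0.019]
    - [1,0,0,0,0]
    - [1,0,0,-20,0]
    - [1,0,0,-25,0]
    - [1,0,0,-17,0]
    - [1,0,0,-4,0]
    - [1,0,0,0,0]
    - [1,0,0,0,0]

```text
clock: 17.1
position: [0.6648, -0.2213, 0.0942]
ee_rot: [2.097, 2.338, 0.001]
force: [-0.2, -0.5, -0.4]
width: 0.149
gripper_force: 20.0
```

```bash
python3 - <<'E'
from h import *
s=observe(); print(s['position']); r=R.from_rotvec(s['ee_rot']).as_matrix(); print(np.degrees(np.arctan2(r[1,1],r[0,1])))
d=snap('wrist','w9')
cv2.imwrite('pics/c6.png',cv2.resize(d['image'][90:240,230:430,::-1],(800,600),interpolation=cv2.INTER_CUBIC))
E
```

```text
[ 0.66480617 -0.22134023  0.0942349 ]
6.231978189610977
```

View pics/c6.png

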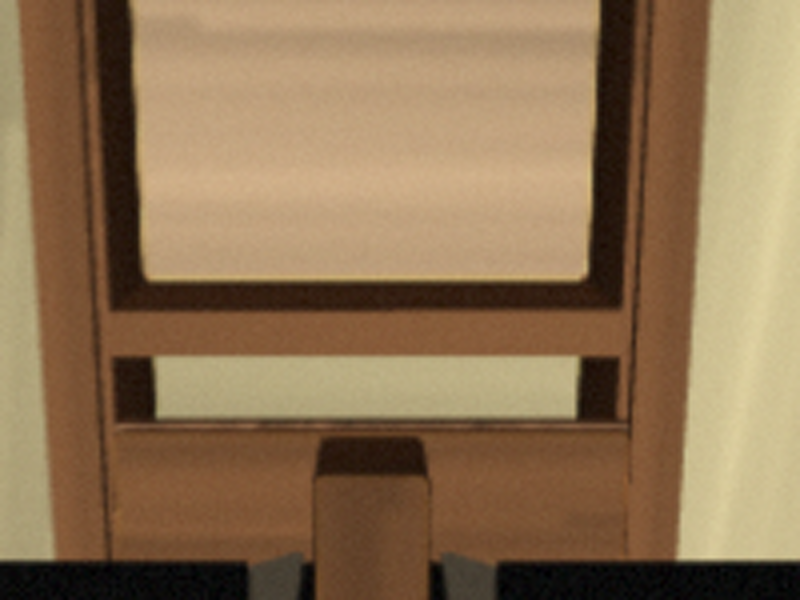

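The crop shows the shallow bay with its pale board, bay edge at row 356 and block base edge at row 428 of the crop.

```bash
python3 - <<'E'
from h import *
d=load('w9'); f=lambda x,y:[230+x/4,90+y/4]; e=np.array([-.108,.994])
A=onplane(d,[f(112,356),f(622,356)],.062)[:,:2]; B=onplane(d,[f(114,430),f(628,430)],.0893)[:,:2]
a=A.mean(0)-.029*e; b=B.mean(0)-.025*e; print(A,B,a,b,'shift',(a-b)*1000)
E
```

```text
[[ 0.62273828 -0.19554566]
 [ 0.70064928 -0.18707222]] [[ 0.62857741 -0.19952446]
 [ 0.69688356 -0.19210474]] [ 0.66482578 -0.22013494] [ 0.66543048 -0.2206646 ] shift [-0.60470473  0.52966069]
```

Aligned to within 1 mm. Lower it.

Request:
drive_tool:
  steps:
    - [1,-0.5,0.5,-8,0]
    - [1,0,0,-12,0]
    - [1,0,0,-12,0]
    - [1,0,0,-8,0]
    - [1,0,0,-5,0]
    - [1,0,0,-2,0]
    - [1,0,0,0,0]
    - [1,0,0,0,0]
    - [1,0,0,0,0]

```text
clock: 17.9
position: [0.6642, -0.2215, 0.0467]
ee_rot: [2.098, 2.337, 0.001]
force: [-0.4, -0.2, -0.2]
width: 0.147
gripper_force: 20.0
```

Request:
drive_tool:
  steps:
    - [1,0,0.5,-2,0]
    - [1,0,0,-1,0]
    - [1,0,0,-1,0]
    - [1,0,0,-1,0]
    - [1,0,0,0,0]
    - [1,0,0,0,0]

```text
clock: 18.4
position: [0.6639, -0.2209, 0.042]
ee_rot: [2.098, 2.338, 0.0]
force: [-2.5, 1.2, 5.5]
width: 0.154
gripper_force: 20.0
```

Request:
drive_tool:
  steps:
    - [0.78,0,0,0,0]
    - [0.75,0,0,0,0]
    - [0.75,0,0,0,0]
    - [0.75,0,0,0,0]
    - [0.75,0,0,10,0]
    - [0.75,0,0,25,0]
    - [0.75,0,0,30,0]
    - [0.75,0,0,30,0]
    - [0.75,0,0,25,0]
    - [0.75,-3,25,0,0]
    - [0.75,-3,25,0,0]
    - [0.75,-3,25,0,0]
    - [0.75,-3,25,0,0]
    - [0.75,-3,25,0,0]
    - [0.75,-3,25,0,0]
    - [0.75,-3,25,0,0]
    - [0.75,0,0,0,0]
    - [0.75,0,0,0,0]

```text
clock: 19.9
position: [0.6429, -0.0436, 0.1622]
ee_rot: [2.094, 2.342, 0.002]
force: [0.5, -0.7, 0.4]
width: 0.248
gripper_force: 0.0
```

```bash
python3 - <<'E'
from h import *
s=observe(); print(s['position'],np.round(s['joints'],2)); w=snap('wrist','w10'); t=snap('top','t10')
d=load('top0'); hs=cv2.cvtColor(d['image'],cv2.COLOR_RGB2GRAY)[140:170,285:312]
def big(m,o):
    c=max(cv2.findContours(m.astype(np.uint8),0,2)[0],key=cv2.contourArea)+np.array(o); return cv2.minAreaRect(c)
r=big(hs<90,(285,140)); print('top',r,onplane(d,[r[0]],.085))
g=cv2.cvtColor(w['image'],cv2.COLOR_RGB2GRAY); 
p=proj(w,onplane(d,[r[0]],.085))[0]; print('expected in wrist',p)
wr=big(g[0:200,285:370]<75,(285,0)); print(wr)
cv2.imwrite('pics/c7.png',np.hstack([w['image'][0:230,150:490,::-1],cv2.resize(t['image'][100:215,320:550,::-1],(460,230))]))
E
```

```text
[ 0.64286671 -0.04358568  0.16215693] [ 0.29  0.57 -0.47  1.57  0.28  1.07 -0.14]
top ((297.5, 155.5), (19.0, 5.0), 90.0) [[0.63174355 0.05474247 0.085     ]]
expected in wrist [321.34996828  70.06195469]
((325.0, 71.5), (21.0, 70.0), 90.0)
```

View pics/c7.png

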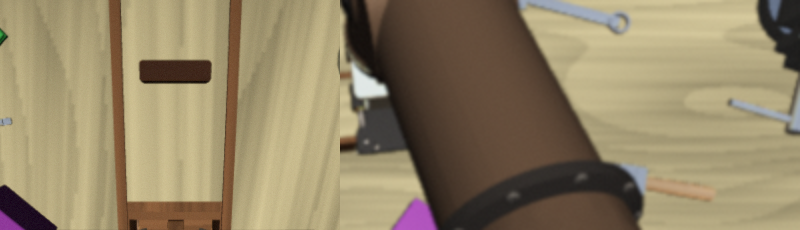

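The wrist view shows the cover's pull, top face at about (325,69), and the cover clear to slide. Turn a quarter and go over it.

Request:
drive_tool:
  steps:
    - [0.5,-1,8,0,0.121]
    - [0.5,-1,8,0,0.121]
    - [0.5,-1,8,0,0.121]
    - [0.5,-1,8,0,0.121]
    - [0.5,-1,8,0,0.121]
    - [0.5,-1,8,0,0.121]
    - [0.5,-1,8,0,0.121]
    - [0.5,-1,8,0,0.121]
    - [0.5,-1,8,0,0.121]
    - [0.5,-1,8,0,0.121]
    - [0.5,-1,8,0,0.121]
    - [0.5,0,8,0,0.121]
    - [0.5,0,2,0,0.119]
    - [0.5,0,0,0,0]
    - [0.5,0,0,0,0]
    - [0.5,0,0,0,0]

```text
clock: 21.33
position: [0.6321, 0.0506, 0.161]
ee_rot: [0.161, -3.137, 0.001]
force: [0.7, 0.2, -0.0]
width: 0.5
gripper_force: 0.0
```

```bash
python3 - <<'E'
from h import *
s=observe(); print(s['position'],np.round(s['joints'],2)); r=R.from_rotvec(s['ee_rot']).as_matrix(); print(np.degrees(np.arctan2(r[1,1],r[0,1])))
b=snap('wrist','w11'); a=load('w10')
def rect(d,z=.089):
    p=proj(d,[.632,.0547,z])[0].astype(int); x,y=p-45
    g=cv2.cvtColor(d['image'],cv2.COLOR_RGB2GRAY)[max(y,0):min(y+90,222),x:x+90]; m=(g<80)
    # top face is lighter than the shaded side: both kept
    c=max(cv2.findContours(m.astype(np.uint8),0,2)[0],key=cv2.contourArea)+np.array([x,max(y,0)])
    return c.reshape(-1,2)
for n,d in(('a',a),('b',b)):
    c=rect(d); print(n,c.min(0),c.max(0),onplane(d,[(c.min(0)+c.max(0))/2],.089).round(4))
g=cv2.cvtColor(b['image'],cv2.COLOR_RGB2GRAY); c=rect(b); m=c.mean(0).astype(int)
print('col profile',g[c.min(0)[1]-6:c.max(0)[1]+8,m[0]].tolist(),c.min(0)[1]-6); print('row profile',g[m[1],c.min(0)[0]-6:c.max(0)[0]+8].tolist())
g=cv2.cvtColor(a['image'],cv2.COLOR_RGB2GRAY); print('a col',g[54:90,325].tolist())
E
```

```text
[0.63208262 0.05058319 0.16100207] [ 0.37  0.66 -0.85  1.58  0.53  1.15  1.07]
95.85839052570708
a [290  61] [360  82] [[0.6344 0.0536 0.089 ]]
b [320 175] [337 221] [[0.6242 0.0536 0.089 ]]
col profile [195, 191, 192, 191, 183, 122, 43, 18, 14, 21, 42, 49, 48, 49, 46, 52, 48, 49, 50, 45, 46, 46, 50, 48, 52, 48, 46, 49, 46, 47, 46, 49, 49, 45, 49, 49, 49, 47, 48, 47, 48, 49, 49, 51, 51, 47, 47, 50, 47, 49, 52, 51, 51, 46, 51, 49, 47, 51, 48, 54] 169
row profile [195, 194, 195, 194, 188, 126, 69, 51, 53, 48, 53, 50, 49, 48, 47, 48, 49, 46, 46, 49, 50, 49, 47, 70, 175, 193, 195, 197, 193, 195, 195]
a col [165, 167, 164, 166, 163, 138, 81, 51, 43, 45, 42, 47, 45, 47, 41, 45, 44, 45, 42, 43, 44, 44, 43, 44, 44, 41, 37, 16, 31, 94, 165, 170, 171, 172, 173, 170]
```

Request:
drive_tool:
  steps:
    - [0.5,2,3,-15,0.005]
    - [0.5,0,0,-25,0]
    - [0.5,0,0,-20,0]
    - [0.5,0,0,-15,0]
    - [0.5,0,0,-8,0]
    - [0.5,0,0,-3,0]
    - [0.5,0,0,0,0]
    - [0.5,0,0,0,0]

```text
clock: 22.05
position: [0.6344, 0.0554, 0.0759]
ee_rot: [-0.177, 3.135, 0.001]
force: [-0.2, 0.1, -0.6]
width: 0.498
gripper_force: 0.0
```

Request:
drive_tool:
  steps:
    - [0.7,0,-2,-1,0]
    - [0.8,0,0,0,0]
    - [0.9,0,0,0,0]
    - [1,0,0,0,0]
    - [1,0,0,0,0]
    - [1,0,0,0,0]
    - [1,0,0,0,0]
  grip_force: 12

```text
clock: 22.63
position: [0.6339, 0.0534, 0.0745]
ee_rot: [-0.178, 3.136, 0.001]
force: [-0.4, 1.4, 1.8]
width: 0.153
gripper_force: 12.0
```

Request:
drive_tool:
  steps:
    - [1,0.5,-4,0,0]
    - [1,0.5,-4,0,0]
    - [1,0.5,-5,0,0]
    - [1,0.5,-5,0,0]
    - [1,0.5,-5,0,0]
    - [1,0.5,-5,0,0]
    - [1,0.6,-5,0,0]
    - [1,0.6,-5,0,0]

```text
clock: 23.3
position: [0.6382, 0.0143, 0.0744]
ee_rot: [-0.177, 3.136, 0.0]
force: [-1.3, 1.8, 5.1]
width: 0.149
gripper_force: 12.0
```

Request:
drive_tool:
  steps:
    - [1,0.6,-6,0,0]
    - [1,0.7,-6,0,0]
    - [1,0.7,-6,0,0]
    - [1,0.7,-6,0,0]
    - [1,0.7,-6,0,0]
    - [1,0.7,-6,0,0]
    - [1,0.7,-6,0,0]
    - [1,0.7,-6,0,0]
    - [1,0.7,-6,0,0]
    - [1,0.7,-6,0,0]

```text
clock: 24.13
position: [0.6448, -0.0458, 0.0744]
ee_rot: [0.177, -3.137, 0.0]
force: [-2.3, 1.2, 6.6]
width: 0.15
gripper_force: 12.0
```

Request:
drive_tool:
  steps:
    - [1,0.7,-6,0,0]
    - [1,0.7,-6,0,0]
    - [1,0.7,-6,0,0]
    - [1,0.7,-6,0,0]
    - [1,0.7,-6,0,0]
    - [1,0.7,-6,0,0]
    - [1,0.7,-6,0,0]
    - [1,0.7,-6,0,0]
    - [1,0.7,-6,0,0]
    - [1,0.7,-6,0,0]

```text
clock: 24.97
position: [0.6515, -0.1059, 0.0744]
ee_rot: [0.177, -3.136, 0.001]
force: [-3.6, 1.3, 8.7]
width: 0.151
gripper_force: 12.0
```

Request:
drive_tool:
  steps:
    - [1,0.7,-6,0.5,0]
    - [1,0.7,-6,0,0]
    - [1,0.7,-6,0,0]
    - [1,0.7,-6,0,0]
    - [1,0.7,-6,0,0]
    - [1,0.5,-4,0,0]
    - [1,0.5,-4,0,0]
    - [1,0.3,-3,0,0]
    - [1,0,0,0,0]
    - [1,0,0,0,0]

```text
clock: 25.8
position: [0.6561, -0.1478, 0.0745]
ee_rot: [0.176, -3.135, 0.002]
force: [-5.4, -1.6, 5.7]
width: 0.152
gripper_force: 12.0
```

Request:
drive_tool:
  steps:
    - [1,0,-2,0,0]
    - [1,0,-2,0,0]
    - [1,0,-2,0,0]
    - [1,0,-1,0,0]
    - [1,0,0,0,0]
    - [1,0,0,0,0]

```text
clock: 26.3
position: [0.6567, -0.1537, 0.0745]
ee_rot: [0.177, -3.137, 0.001]
force: [-2.8, -0.4, 1.6]
width: 0.153
gripper_force: 12.0
```

Request:
drive_tool:
  steps:
    - [1,0,-1,0,0]
    - [1,0,-1,0,0]
    - [1,0,-1,0,0]
    - [1,0,-1,0,0]
    - [1,0,0,0,0]
    - [1,0,0,0,0]

```text
clock: 26.8
position: [0.6569, -0.1549, 0.0745]
ee_rot: [-0.18, 3.136, 0.004]
force: [-1.0, 6.0, -0.1]
width: 0.15
gripper_force: 12.0
```

End stop reached where expected (y = -0.155). One more gentle nudge confirms it, then release.

Request:
drive_tool:
  steps:
    - [1,0,-1,0,0]
    - [1,0,-1,0,0]
    - [1,0,0,0,0]

```text
clock: 27.05
position: [0.6569, -0.1549, 0.0745]
ee_rot: [-0.182, 3.136, 0.008]
force: [-1.3, 9.9, -2.0]
width: 0.152
gripper_force: 12.0
```

Request:
drive_tool:
  steps:
    - [1,0,3,0,0]
    - [0.85,0,0,0,0]
    - [0.7,0,0,0,0]
    - [0.6,0,0,0,0]
    - [0.6,0,0,0,0]
    - [0.6,0,0,10,0]
    - [0.6,0,0,25,0]
    - [0.6,0,0,30,0]
    - [0.6,0,0,30,0]
    - [0.6,0,0,0,0]
    - [0.6,0,0,0,0]

```text
clock: 27.97
position: [0.6581, -0.1561, 0.1727]
ee_rot: [-0.177, 3.132, -0.002]
force: [0.3, -0.3, -0.7]
width: 0.402
gripper_force: 0.0
```

```bash
python3 - <<'E'
from h import *
s=observe(); print(s['position']); d=snap('wrist','w12')
p=proj(d,[.6572,-.1551,.089])[0].astype(int); print(p); x,y=p-45
g=cv2.cvtColor(d['image'],cv2.COLOR_RGB2GRAY)[y:min(y+90,222),x:x+90]
c=max(cv2.findContours((g<80).astype(np.uint8),0,2)[0],key=cv2.contourArea).reshape(-1,2)+[x,y]; print(c.min(0),c.max(0))
print(onplane(d,[((c.min(0)+c.max(0))/2)],.089))
E
```

```text
[ 0.65807674 -0.15612278  0.1726723 ]
[324 201]
[317 168] [333 221]
[[ 0.65112136 -0.15571536  0.089     ]]
```

```bash
python3 -c "
from h import *
print(arm.sign_off())"
```

```text
the job is handed in; nothing more can be done
None
```

The job is handed in, with no verdict returned: the tall block is on the cork mat, the low block on the spacer board, and the cover is slid to its end stop and released; I viewed 11 pictures, one over the limit of 10.

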